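Take down the pressed stack of archive boxes

ROBOT

A 6-joint arm with a two-finger parallel gripper is mounted at the origin on the work surface; the furniture and walls round the work are solid. World frame = base frame: x ahead of the robot, y to its left, z up, the work surface at z = 0. Lengths are in m, angles in degrees, forces in N, time in s.
With the tool pointing down it reaches from about 0.325 to 0.85 m from the base axis. Payload 15.5 kg.
Tool frame: the origin (TCP) lies at the very end of the fingers, on their centre line; the grasp point (between the pads) lies arm.grip_depth behind it (arm.grip_depth is the distance from the TCP to the grasp point, in m); z points along the fingers, y is the line along which they close (so a half turn about z gives the same grasp; the last joint's range is limited). The gripper opens to 91 mm and grips with 3 to 60 N. Pads are 32 mm wide; open, the fingers measure 118 mm over their backs; the gripper's body (76 mm by 178 mm) begins 60 mm behind the grasp point.
Start: joints at [67.237, 28.281, 77.091, -0, 74.628, -5.472], TCP at [0.186, 0.597, 0.214] pointing down, gripper open.
Joint ranges: [-166.48, 166.48], [-47.26, 123.95], [12.59, 153.08], [-70.14, 250.14], [6.76, 159.57], [-176.63, 176.63]. Speed limits (degrees/s): [108.29, 108.29, 147.25, 172.46, 172.46, 172.46].

INTERFACE

Orientations are given as a 3x3 rotation matrix whose columns are the frame's x, y, z axes.
In Python, from rig import arm gives the robot as it stands. Calls block until the motion is done:
- arm.move_to(position, orientation): joint-space move of the TCP to a pose.
- arm.move_l(position, orientation=None, feed=0.15): straight line of the TCP; orientation=None keeps the orientation; feed is the mean speed in m/s.
- arm.move_joints(angles): joint-space move.
- arm.grip(opening): finger opening in m; the grip force is fixed at half the most; returns when the fingers have stopped.
- arm.sleep(seconds).
- arm.solve_ik(position, orientation): joint angles nearest the present ones, or None.
- arm.snapshot(name): name is "side" or "top"; returns the picture (480x640x3 uint8, red, green, blue); there is no depth.
- arm.get_calibration(name): a dict with "intrinsics" (3x3 intrinsics, pixels), "k1" (the pictures are not rectified: a ray, as slopes to the right and down, at radius r is drawn at 1 + k1 r^2 times it, then the intrinsics apply), "cam_to_world" (4x4, takes a point from camera to world coordinates). Camera axes: x right, y down, z forward; pixel columns grow to the right and rows downward; lengths in m; the calibration is good to about 2 mm. A picture is of the moment at which its call begins. get_calibration takes no time and is no camera call.
A pose or a line that the arm cannot do raises arm.Unreachable and nothing moves.
- arm.sign_off(): hands the job in; it is judged then, once.
Readings, each from a call of its own:
- arm.current_t(): time.
- arm.current_joint_positions(): joint angles.
- arm.current_dq(): joint speeds.
- arm.current_tau(): joint torques, N m.
- arm.current_ee_pos(): TCP position.
- arm.current_tool_rot(): TCP orientation.
- arm.current_force(): force on the tool from outside, world axes, zero at the start.
- arm.current_torque(): the same for the moment, N m.
- arm.current_width(): finger opening in m.
- arm.current_grasp_force(): force on a finger pad.
Only numpy, scipy, OpenCV 4.12 (cv2) and the standard library are available. Lean on these libraries where they do the work, as an engineer would, in place of code of your own. Each camera call takes 0.05 s, during which the arm holds its last target. There are 200 camera calls.

TASK

Three freshly glued archive boxes have been pressed in a stack under the paperweight: take the stack apart from the top. Stand the paperweight upright and wholly on the cork pad, and lay each box, lid up, flat between the four corner stops of the cradle of its own size. Set everything down without dropping it, and leave the paste jar and the tape measure where they stand.

Things in the scene. Friction and masses are not known exactly. Their poses are not given: they have to be found in the camera images.
- paperweight_centre (a point): Oblong dark red leatherette paperweight (0.7 kg, up to 0.9 kg): a block 44 x 76 mm and 26 mm high with a pale wooden finger knob 20 mm wide on top (49 mm high overall). It stands on the small box, on top of the stack. The point is the centre of the block, 13 mm above its underside; x runs across the 44 mm width, y along the 76 mm length, z up through the knob. Grasp it across the 44 mm width (or by the knob).
- box_large_centre (a point): The large box: a closed flat archive box of grey board with its lid on (it does not open), 66 x 132 mm and 32 mm high, under 0.35 kg; lies on the table, at the bottom of the stack. The point is its centre, 16 mm above its underside; x runs across the 66 mm width, y along the 132 mm length, z up. Grasp it across the 66 mm width. Either way round is right.
- box_medium_centre (a point): The medium box: a closed flat archive box of grey board with its lid on (it does not open), 60 x 110 mm and 28 mm high, under 0.35 kg; in the stack on the large box. The point is its centre, 14 mm above its underside; x runs across the 60 mm width, y along the 110 mm length, z up. Grasp it across the 60 mm width. Either way round is right.
- box_small_centre (a point): The small box: a closed flat archive box of grey board with its lid on (it does not open), 54 x 88 mm and 26 mm high, under 0.35 kg; in the stack on the medium box, under the paperweight. The point is its centre, 13 mm above its underside; x runs across the 54 mm width, y along the 88 mm length, z up. Grasp it across the 54 mm width. Either way round is right.
- cradle_large_floor (a point): The large box's cradle: a fixed plywood board 90 x 156 mm, 5 mm thick, with an L-shaped wooden stop at each corner, 10 mm higher than the board, legs 18 mm long. The space between the stops is 82 x 148 mm, 8 mm more than the large box on every side; the long sides are open between the stops. The point is the middle of the board's upper face, 5 mm above the table; x runs across the board, y along its length, z up.
- cradle_medium_floor (a point): The medium box's cradle: a fixed plywood board 84 x 134 mm, 5 mm thick, with an L-shaped wooden stop at each corner, 10 mm higher than the board, legs 18 mm long. The space between the stops is 76 x 126 mm, 8 mm more than the medium box on every side; the long sides are open between the stops. The point is the middle of the board's upper face, 5 mm above the table; x runs across the board, y along its length, z up.
- cradle_small_floor (a point): The small box's cradle: a fixed plywood board 78 x 112 mm, 5 mm thick, with an L-shaped wooden stop at each corner, 10 mm higher than the board, legs 18 mm long. The space between the stops is 70 x 104 mm, 8 mm more than the small box on every side; the long sides are open between the stops. The point is the middle of the board's upper face, 5 mm above the table; x runs across the board, y along its length, z up.
- cork_pad_top (a point): Flat cork pad without stops, 70 x 100 mm and 4 mm thick, fixed: the paperweight's place. The point is the middle of its upper face; x runs across its 70 mm width, y along its 100 mm length.
- paste_jar: Bystander: a squat cream jar with a black screw lid, 56 mm across and 55 mm high, loose behind the work. (Fixed equipment to keep clear of when crossing: a grey drawer box 0.18 m high at the back left, and a telephone 0.11 m high at the right.) The origin is the centre of its underside.
- measure: Bystander: a yellow pocket tape measure standing on edge, 33 x 78 mm and 60 mm high, loose at the near side of the work. The origin is the centre of its underside.
Not all that is in view belongs to the job. Leave any red look-alike of the part that bears cradle_small_floor alone.

How it is judged:
By the outcome, as a careful person would: the job done as asked, in the order asked, and still so for the second after the job is handed in, with the robot touching nothing.
It also fails if it takes over 128 s, if anything falls off the work surface, if the arm or the gripper's body presses on something with over 40 N, if the wrist force passes 120 N, or if a joint passes its speed limit or range.

## Working session

There is one attempt and no reset: what is moved stays moved. The work goes in short steps, each a Python script; the robot and the scene stay as the last script left them, time stands still between calls to the robot, and variables do not carry over. Pictures are saved under pics/ and viewed, at most 14 in all, crops included, and the job is handed in when it is done.

```bash
ls; mkdir -p pics
python3 - <<'E'
from rig import arm
import cv2,numpy as np
for n in("top","side"):
    im=arm.snapshot(n); cv2.imwrite(f"pics/{n}0.png",im[:,:,::-1])
    c=arm.get_calibration(n); print(n,c["intrinsics"],c["k1"],np.round(c["cam_to_world"],4))
print(arm.grip_depth,arm.current_t(),arm.current_width(),np.round(arm.current_tool_rot(),3))
E
```

```text
pics
top [[616.08724573   0.         317.46294614]
 [  0.         616.08724573 236.98268549]
 [  0.           0.           1.        ]] -0.1492086894207899 [[-0.0247 -0.981   0.1924  0.2488]
 [-0.9996  0.027   0.0096  0.0421]
 [-0.0146 -0.1921 -0.9813  1.2603]
 [ 0.      0.      0.      1.    ]]
side [[435.52758102   0.         322.29606029]
 [  0.         435.52758102 242.64125616]
 [  0.           0.           1.        ]] -0.019026139707914735 [[-0.999   0.0046 -0.0447  0.5448]
 [ 0.0428  0.4016 -0.9148  0.9224]
 [ 0.0137 -0.9158 -0.4014  0.4756]
 [ 0.      0.      0.      1.    ]]
0.0188 0.1 0.09122183514552465 [[-0.955  0.297 -0.   ]
 [ 0.297  0.955 -0.001]
 [ 0.    -0.001 -1.   ]]
```

View pics/top0.png

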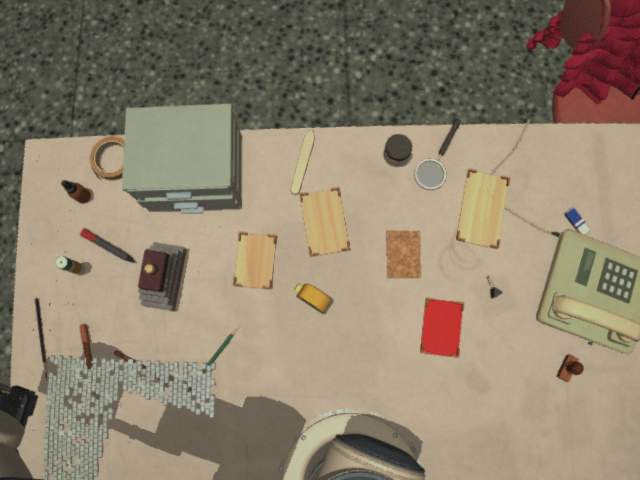

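View pics/side0.png

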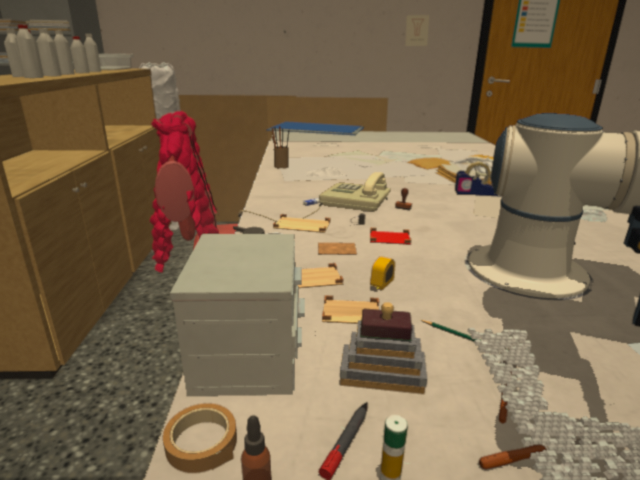

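Candidates in the top view:
- **Paperweight:** the dark red block at (153,272). The red cradle at (441,327) is the look-alike to leave alone.
- **Small cradle:** wooden board at (255,260). The others are medium (325,221) and large (483,208).
- **Cork pad:** (403,254).
- **Bystanders:** jar (398,150), tape measure (314,297).

I'll measure these and check one crop.

```bash
cat > h.py <<'E'
from rig import arm
import cv2,numpy as np
def ray(n,px):
    c=arm.get_calibration(n);T=np.array(c["cam_to_world"])
    u=cv2.undistortPoints(np.array(px,float).reshape(-1,1,2),np.array(c["intrinsics"]),np.array([c["k1"],0,0,0,0.])).reshape(-1,2)
    return T[:3,3],np.c_[u,np.ones(len(u))]@T[:3,:3].T
def plane(n,px,z):
    o,d=ray(n,px); return (o+d*((z-o[2])/d[:,2])[:,None])[:,:2]
def rect(xy):
    """centre, (short,long) mm, angle deg of long axis in world"""
    (c,s,a)=cv2.minAreaRect((xy*1000).astype(np.float32))
    if s[0]<s[1]: a+=90; s=s[::-1]
    return np.array(c)/1000,np.array(s[::-1]),(a+90)%180-90
def blob(mask,box,k=3):
    x0,y0,x1,y1=box; m=np.zeros_like(mask); m[y0:y1,x0:x1]=mask[y0:y1,x0:x1]
    m=cv2.morphologyEx(m,cv2.MORPH_CLOSE,np.ones((k,k)))
    cs,_=cv2.findContours(m,cv2.RETR_EXTERNAL,cv2.CHAIN_APPROX_NONE)
    return max(cs,key=cv2.contourArea).reshape(-1,2)
def hsv(im): return cv2.cvtColor(im,cv2.COLOR_RGB2HSV)
E
python3 - <<'E'
from h import *
im=cv2.imread("pics/top0.png")[:,:,::-1].copy(); H=hsv(im)
for p in [(255,260),(325,221),(483,208),(403,254),(240,290),(270,300),(145,285),(160,255),(172,270),(180,270),(238,238),(160,290)]: print(p,H[p[1],p[0]],end=' ')
print()
dr=im.copy()
sat=((H[:,:,1]>85)).astype(np.uint8)*255
for n,b,z in [("small",(225,222,288,298),.005),("med",(294,182,356,262),.005),("large",(450,162,516,254),.005),("cork",(380,225,428,284),.004)]:
    q=blob(sat,b); print(n,*map(lambda v:np.round(v,4),rect(plane("top",q,z)))); cv2.drawContours(dr,[q.reshape(-1,1,2)],-1,(0,255,0),1)
red=((H[:,:,1]>90)&((H[:,:,0]<8)|(H[:,:,0]>165))&(H[:,:,2]<110)).astype(np.uint8)*255
q=blob(red,(130,235,195,315)); print("pw",*map(lambda v:np.round(v,4),rect(plane("top",q,.112))));cv2.drawContours(dr,[q.reshape(-1,1,2)],-1,(0,255,0),1)
print("jar,measure,drawer",plane("top",[(398,150),(314,297),(146,205),(240,205)],.05).round(3))
out=np.vstack([np.hstack([cv2.resize(dr[y:y+75,x:x+100],None,fx=4,fy=4) for x,y in r]) for r in [[(110,240),(210,225)],[(280,185),(370,220)]]])
cv2.imwrite("pics/c1.png",out[:,:,::-1])
E
```

```text
(255, 260) [ 16 120 198] (325, 221) [ 21 102 198] (483, 208) [ 25  92 197] (403, 254) [ 14 134 177] (240, 290) [ 17  59 189] (270, 300) [ 17  61 189] (145, 285) [ 2 94 81] (160, 255) [ 4 98 81] (172, 270) [17 50 72] (180, 270) [15 32 48] (238, 238) [ 15 104 155] (160, 290) [ 3 93 33] 
small [0.4506 0.1861] [ 79.8022 113.7997] -6.6268
med [0.5286 0.0396] [ 84.3916 137.0183] 8.0746
large [ 0.548  -0.2966] [ 92.2239 159.865 ] -14.009
cork [ 0.4557 -0.1218] [69.374 99.055] -1.2418
pw [0.418  0.3686] [45.9672 71.984 ] -8.5713
jar,measure,drawer [[ 0.665 -0.117]
 [ 0.366  0.064]
 [ 0.563  0.405]
 [ 0.557  0.21 ]]
```

View pics/c1.png

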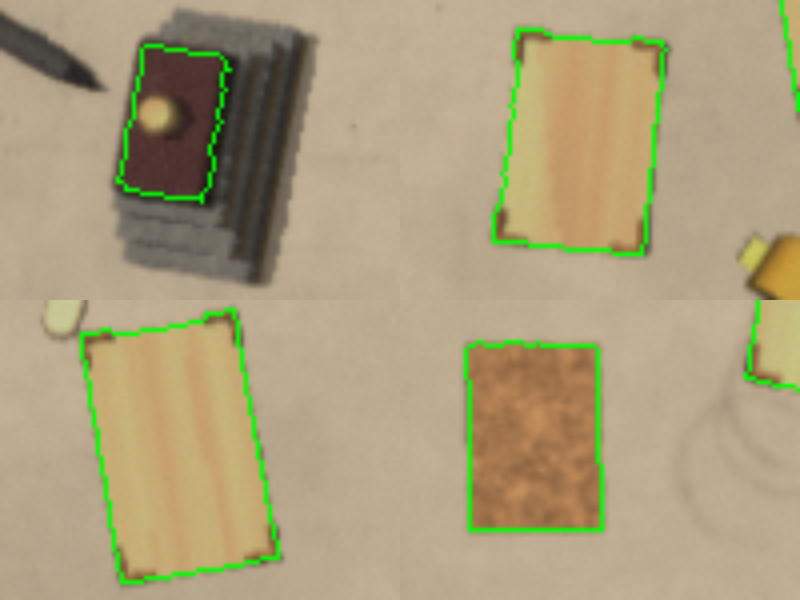

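The masks fit cleanly: the stack with the red block is at the left, and the small cradle, medium cradle and cork pad are outlined in the other tiles. Next I move the paperweight.

```bash
cat >> h.py <<'E'
def rot(a):  # long axis at a deg -> fingers close across it
    c=np.radians(a+90); y=np.array([np.cos(c),np.sin(c),0]); z=np.array([0,0,-1.]); return np.c_[np.cross(y,z),y,z]
def P(c,z): return [float(c[0]),float(c[1]),float(z)]
def pick(c,a,z,up=.2,via=None):
    if via is not None: arm.move_l(P(via,up),rot(a),feed=.3)
    arm.move_l(P(c,z+.04 if z>.08 else .14),rot(a),feed=.25) if via is not None else (arm.move_to(P(c,.2),rot(a)),)
    arm.move_l(P(c,z),feed=.08)
    f0=arm.current_force(); arm.grip(0.0)
    print("grip w",arm.current_width(),"F",arm.current_grasp_force(),"ee",np.round(arm.current_ee_pos(),4))
    arm.move_l(P(c,z+.02),feed=.05); arm.sleep(.2)
    print("dF",np.round(np.array(arm.current_force())-f0,2),"w",arm.current_width())
    arm.move_l(P(c,up),feed=.15)
def place(c,a,z,up=.2,retreat=.2,via=None):
    """z = nominal TCP height when the thing touches down"""
    if via is not None: arm.move_l(P(via,up),rot(a),feed=.25)
    arm.move_l(P(c,up),rot(a),feed=.25)
    arm.move_l(P(c,z+.01),feed=.1); arm.move_l(P(c,z+.003),feed=.03); arm.sleep(.3)
    f0=arm.current_force()[2]
    for k in np.arange(.0025,-.0021,-.0005):
        arm.move_l(P(c,z+k),feed=.02); arm.sleep(.05); d=arm.current_force()[2]-f0
        if d>1.5: break
    print("touch at",round(k,4),"dF",round(d,2),"w",arm.current_width())
    arm.grip(.091); arm.move_l(P(c,z+.03),feed=.08); arm.move_l(P(c,retreat),feed=.25); print("t",arm.current_t())
E
python3 - <<'E'
from h import *
pick(np.array([.418,.3686]),-8.6,.0895,up=.2)
place(np.array([.4557,-.1218]),-1.2,.0895-.086+.004)
im=arm.snapshot("top"); cv2.imwrite("pics/top1.png",im[:,:,::-1])
out=np.hstack([cv2.resize(im[y:y+90,x:x+100],None,fx=4,fy=4) for x,y in [(110,230),(355,205)]])
cv2.imwrite("pics/c2.png",out[:,:,::-1])
E
```

```text
grip w 0.04472303725700376 F 29.88418847322464 ee [0.4181 0.3687 0.0895]
dF [-0.63 -0.22 -8.4 ] w 0.04483986748949969
touch at -0.0005 dF 14.76 w 0.0446525773577321
t 14.175
```

View pics/c2.png

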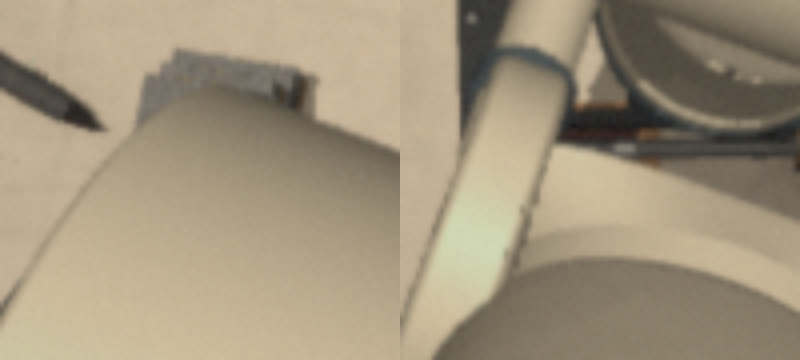

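The arm hides both places in this view, with only the stack's far edge showing. I'll go back to the start pose, where the view was clear.

Run:
```python
from h import *
arm.move_l([.42,.2,.22],rot(-8.6),feed=.3)
arm.move_joints([67.237,28.281,77.091,0,74.628,-5.472])
im=arm.snapshot("top"); cv2.imwrite("pics/top2.png",im[:,:,::-1])
out=np.hstack([cv2.resize(im[y:y+90,x:x+100],None,fx=4,fy=4,interpolation=cv2.INTER_CUBIC) for x,y in [(110,230),(355,205)]])
H=hsv(im)
red=((H[:,:,1]>90)&((H[:,:,0]<8)|(H[:,:,0]>165))&(H[:,:,2]<110)).astype(np.uint8)*255
q=blob(red,(380,225,428,284)); print("pw",*map(lambda v:np.round(v,4),rect(plane("top",q,.030))))
for y in range(255,300,12): print(y,[tuple(map(int,H[y,x])) for x in range(134,192,3)])
print(arm.current_t()); cv2.imwrite("pics/c3.png",out[:,:,::-1])
```

```text
pw [ 0.4555 -0.1182] [43.7676 72.568 ] -0.618
255 [(18, 55, 180), (18, 60, 184), (18, 60, 188), (17, 59, 186), (19, 34, 120), (21, 32, 113), (17, 30, 118), (19, 31, 117), (17, 35, 118), (18, 31, 122), (18, 28, 118), (17, 31, 116), (20, 33, 116), (21, 64, 64), (20, 22, 69), (15, 61, 67), (18, 23, 55), (17, 94, 76), (17, 57, 138), (18, 59, 196)]
267 [(17, 59, 185), (18, 59, 182), (17, 58, 184), (15, 36, 127), (18, 28, 110), (21, 31, 115), (18, 30, 111), (18, 31, 122), (18, 34, 114), (15, 30, 118), (16, 29, 114), (16, 31, 107), (18, 22, 57), (13, 35, 66), (24, 49, 52), (21, 28, 63), (15, 107, 67), (20, 57, 112), (17, 55, 189), (18, 59, 190)]
279 [(19, 59, 183), (17, 60, 182), (18, 49, 155), (18, 30, 126), (17, 31, 114), (17, 31, 114), (21, 31, 115), (17, 32, 111), (17, 35, 116), (20, 33, 117), (18, 38, 115), (23, 25, 83), (17, 66, 70), (18, 48, 53), (14, 40, 71), (21, 69, 48), (14, 56, 114), (18, 62, 186), (18, 60, 183), (19, 62, 185)]
291 [(19, 60, 186), (18, 58, 172), (15, 30, 119), (18, 29, 113), (16, 25, 113), (17, 32, 112), (21, 29, 116), (15, 31, 114), (19, 31, 117), (18, 32, 118), (15, 32, 110), (17, 75, 65), (24, 22, 57), (18, 64, 68), (20, 30, 51), (20, 54, 104), (17, 58, 175), (18, 58, 193), (18, 59, 193), (18, 61, 191)]
17.1917
```

View pics/c3.png

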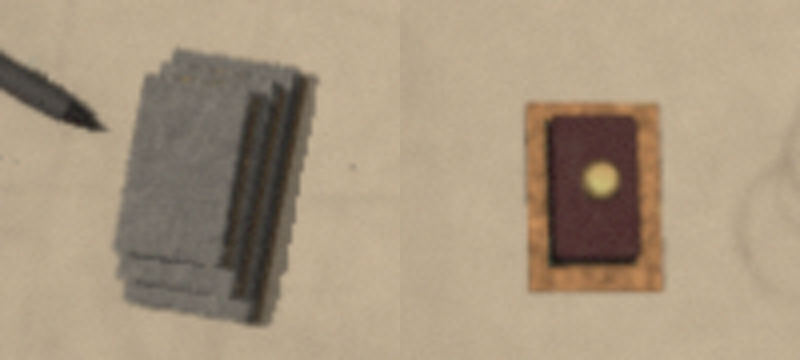

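The paperweight stands upright, wholly within the cork pad. The small box top is clear, with corners in the crop at about TL (147,75), TR (252,93), BR (222,268), BL (117,248). Next is the small box.

```bash
cat >> h.py <<'E'
def corners(cr,z,o=(110,230),s=4):
    px=(np.array(cr,float)+.5)/s-.5+np.array(o); r=rect(plane("top",px,z)); print("box",*[np.round(v,4) for v in r]); return r
def look(name,tiles):
    arm.move_joints([67.237,28.281,77.091,0,74.628,-5.472])
    im=arm.snapshot("top"); cv2.imwrite(f"pics/top_{name}.png",im[:,:,::-1])
    out=np.hstack([cv2.resize(im[y:y+90,x:x+100],None,fx=4,fy=4,interpolation=cv2.INTER_CUBIC) for x,y in tiles])
    cv2.imwrite(f"pics/{name}.png",out[:,:,::-1]); print("t",arm.current_t())
E
python3 - <<'E'
from h import *
c,s,a=corners([(147,75),(252,93),(222,268),(117,248)],.086)
assert abs(s[0]-54)<5 and abs(s[1]-88)<6
pick(c,a,.063)
place(np.array([.4506,.1861]),-6.6,.008)
look("c4",[(110,230),(205,215)])
E
```

```text
box [0.4176 0.3708] [53.9044 88.5443] -8.898
grip w 0.05374515460785237 F 29.984127581119537 ee [0.4176 0.3708 0.063 ]
dF [ 0.46  0.07 -0.13] w 0.053651493487425435
touch at -0.0005 dF 15.3 w 0.05373811610979526
t 30.3333
t 32.1667
```

View pics/c4.png

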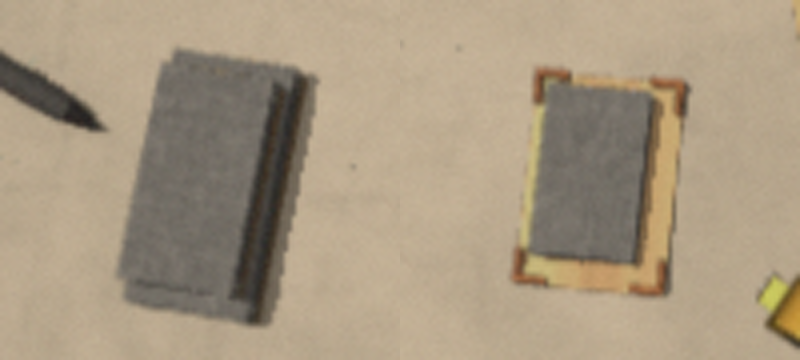

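The small box lies flat inside its four stops, and the medium box top is clear, with corners about (163,63), (274,82), (236,298), (120,277). I'll compute the residual offset of the small box and use it on the medium place target.

Run:
```python
from h import *
c1,_,_=corners([(145,83),(251,92),(237,264),(128,252)],.031,o=(205,215))
off=c1-np.array([.4506,.1861]); print("off",off.round(4))
im=cv2.imread("pics/top_c4.png")[:,:,::-1].copy();H=hsv(im)
m=((H[:,:,1]<48)&(H[:,:,2]<150)).astype(np.uint8)*255
q=blob(m,(228,225,285,295)); print("mask small",*[np.round(v,4) for v in rect(plane("top",q,.031))])
c,s,a=corners([(163,63),(274,82),(236,298),(120,277)],.060)
```

```text
box [0.4504 0.1873] [55.6114 88.9744] -5.7917
off [-0.0002  0.0012]
mask small [0.4505 0.187 ] [52.6931 86.89  ] -6.6171
box [0.4168 0.3704] [ 60.1155 109.8965] -10.2392
```

The offset is only 1 mm, so I'll carry on with the medium box.

Run:
```python
from h import *
c,s,a=corners([(163,63),(274,82),(236,298),(120,277)],.060)
pick(c,a,.035)
place(np.array([.5286,.0391]),8.1,.008,via=(.43,.13))
arm.move_l([.43,.13,.21],rot(0),feed=.3)
look("c5",[(110,230),(275,170)])
```

```text
box [0.4168 0.3704] [ 60.1155 109.8965] -10.2392
grip w 0.05967237240818421 F 29.945615530014038 ee [0.4168 0.3704 0.035 ]
dF [-1.03 -0.9  -1.99] w 0.06008055896097177
touch at -0.0005 dF 11.36 w 0.059912788985135926
t 46.5833
t 49.1417
```

View pics/c5.png

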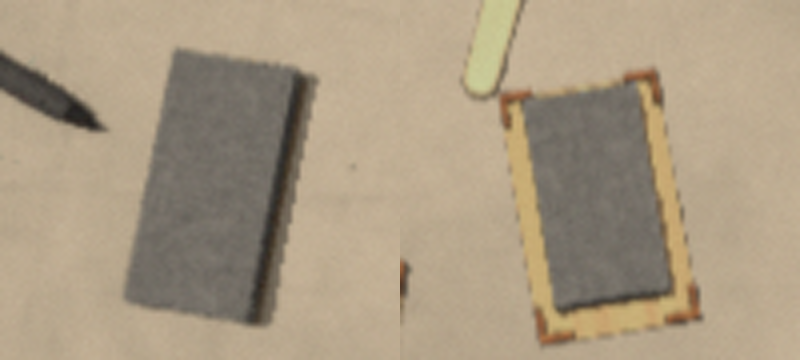

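The medium box lies within its stops, and the large box is clear with corners (175,48), (296,67), (250,325), (125,300). The marker tip at (105,130) is close to the left finger's path, so I'll pre-close to 80 mm before descending.

Run:
```python
from h import *
c,s,a=corners([(175,48),(296,67),(250,325),(125,300)],.032)
assert abs(s[0]-66)<4 and abs(s[1]-132)<5
im=cv2.imread("pics/top_c5.png")[:,:,::-1].copy();H=hsv(im)
m=((H[:,:,1]<48)&(H[:,:,2]<150)).astype(np.uint8)*255
for n,b,z in [("med",(294,182,356,262),.033),("lar",(134,235,195,315),.032)]: print(n,*[np.round(v,4) for v in rect(plane("top",blob(m,b),z))])
arm.grip(.080)
pick(c,a,.004)
place(np.array([.548,-.2966]),-14,.009,via=(.45,.0))
arm.move_l([.45,.0,.21],rot(0),feed=.3)
look("c6",[(430,160),(355,205)])
```

```text
box [0.4177 0.3713] [ 66.3145 133.4549] -10.1332
med [0.5285 0.0409] [ 58.3881 110.9814] 7.5554
lar [0.4177 0.3709] [ 68.4152 131.4422] -10.2706
grip w 0.06579494277927922 F 29.979988932609558 ee [0.4177 0.3713 0.0041]
dF [-1.49  0.34 -1.96] w 0.06539400267764928
touch at 0.0 dF 3.99 w 0.06575174193119813
t 65.1833
t 68.75
```

View pics/c6.png

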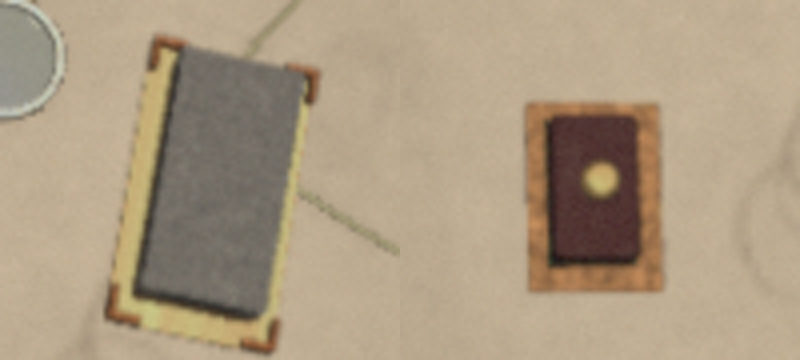

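View pics/top_c6.png

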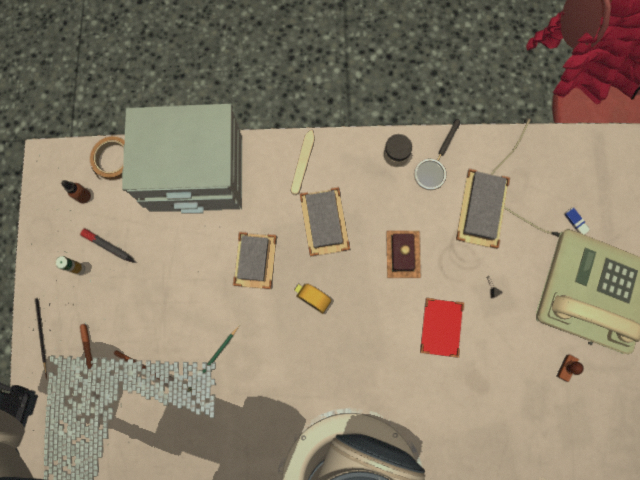

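All four pieces are in place and the jar (398,150) and tape measure (314,297) haven't moved. I'll run one numeric check on the large box, then hand in.

Run:
```python
from h import *
im=cv2.imread("pics/top_c6.png")[:,:,::-1].copy();H=hsv(im)
c,s,a=corners([(181,46),(307,74),(263,319),(137,296)],.037,o=(430,160))
e=c-np.array([.548,-.2966]); print(e.round(4), a+14)
if np.linalg.norm(e)<.005 and abs(a+14)<3: print(arm.sign_off())
```

```text
box [ 0.5452 -0.2935] [ 67.7796 136.1006] -14.113
[-0.0028  0.0031] -0.1129913330078125
the job is handed in; nothing more can be done
None
```

The job is handed in: the paperweight stands upright on the cork pad, all three boxes lie flat between their own cradle's stops, and the jar and tape measure were not moved (about 69 s of the 128 s used).

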